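# Line up the quarter-turn fasteners and hold the filter cover shut

### The arm

A 6-joint arm with a two-finger parallel gripper is mounted at the origin on the work surface. World frame = base frame: x ahead of the robot, y to its left, z up, the work surface at z = 0. Lengths are in m, angles in rad, forces in N, time in s.
With the tool pointing down it reaches from about 0.275 to 0.85 m from the base axis. Payload 19 kg.
Tool frame: the origin (TCP) lies on the centre line of the jaws, within the pads' length; the fingertips stand 19 mm ahead of it and the grasp point (between the pads) is the TCP; z points along the fingers, y is the direction in which the jaws open and shut (so a half turn about z gives the same grasp; the last joint's range is limited). The gripper opens to 85 mm and grips with 20 to 120 N. Pads are 22 mm wide; open, the fingers measure 114 mm over their backs; the gripper's body (76 mm by 85 mm) begins 54 mm behind the grasp point. The pads swing forward as they close: fully open they stand 13 mm farther back than shut.
Start: joints at [-1.46, 0.15, 1.437, -0, 1.554, -0.134], TCP at [0.139, -0.558, 0.25] pointing down, gripper open.
Joint ranges: [-2.8, 2.8], [-0.68, 2.1], [0.12, 2.68], [-1.39, 4.53], [0.16, 2.79], [-2.81, 2.81]. Speed limits (rad/s): [1.89, 1.89, 2.22, 3.01, 3.01, 3.01].

### API

Orientations are given as a unit quaternion [w, x, y, z].
In Python, from cell import manip gives the robot as it stands. The module is installed in compiled form; this text tells all that it offers.
- The arm moves only by the tool servo_tool, never from a script. Its argument "commands" is text: rows parted by semicolons, each of 7 numbers parted by spaces: the turn, a rotation vector about the tool's x, y, z in units of 8 degrees (1.0 is 8 degrees), then the shift along the tool's x, y, z in units of 50 mm (1.0 is 50 mm), then the finger opening in mm, from 0 to 85.4. A call has 1 to 12 rows; each row shifts and turns the pose as measured when the row begins, along the tool's axes as they then stand; what a row does not reach is not made up. A row lasts 1/10 s, in which the tool goes at most 50 mm and 8.59 degrees, less where a joint would pass 70% of its speed; a pose out of reach is approached as far as the arm can. A call is refused whole if a number of a shift passes 1 or a number of a turn 1, either way. A call with a gripper value outside its range is refused whole. The fingers move at their own pace and stop on an object; "squeeze" is the grip in N (left out, the last holds). Time passes only in rows, so rows that do not move let the fingers close. It gives the time, the measured TCP pose, the force and the opening at its end, in the units of the state.
- manip.read_state(): the state, without advancing time (a new reading comes with each control period).
- manip.camera(name): name is "side" or "top" or "wrist"; returns the picture (420x560x3 uint8, red, green, blue); there is no depth.
- manip.camera_params(name): a dict with "mtx" (3x3 intrinsics, pixels), "R" (3x3) and "t" (3): a world point X has camera coordinates R X + t; the wrist camera has in their place "mount" (4x4, takes a point from camera to tool coordinates, whose origin is the TCP and whose axes are the flange's). Camera axes: x right, y down, z forward; pixel columns grow to the right and rows downward; lengths in m; the calibration is good to about 2 mm. A picture is of the moment at which its call begins: read the wrist's pose just before it. camera_params takes no time and is no camera call.
- manip.close_job(): hands the job in, once; it reports no verdict.
Trained networks look in the newest picture that a camera, given by its name, has taken for a name from the list of things; names that differ only in an ending like _2 or _b are one class to them, and where a whole thing is asked for, a point or a joint stands for the part that bears it (a point fixed in the world has none). Each returns a list of dicts, best first, with "conf" (0 to 1); they miss things now and then, are a little off and sometimes report something else, mostly with a low value. They report only what shows in the picture. A call takes as long as a camera call.
- manip.boxes_of(camera, thing): "bbox" ([left, top, width, height] in pixels, round what is visible of it).
- manip.mark_of(camera, thing): "location" ([column, row] in pixels: a listed point, or the origin of a listed thing).
The state is a dict: "t": time; "joint_positions": joint angles; "joint_velocities": joint speeds; "tau": joint torques, N m; "tool_pos": TCP position; "tcp_rot": TCP orientation; "contact_force": force on the tool from outside, world axes, zero at the start; "moment": the same for the moment, N m; "width": finger opening in m.
Only numpy, scipy, OpenCV 4.12 (cv2) and the standard library are available. Lean on these libraries where they do the work, as an engineer would, in place of code of your own. Each camera call takes 0.05 s, during which the arm holds its last target.

### The job

The metal cover of the dust extractor's filter box stands proud on its springy seal because both of its black quarter-turn wings are turned across their slots. Turn each wing until it lies in line with the black index marks on either side of it, then press the cover fully home against the frame and keep it pressed: finish while still holding it down, with both wings in line. Leave the other things on the bench and on the box where they are.

Things in the scene. Friction and masses are not known exactly. Their poses are not given: they have to be found in the camera images.
- housing: fixed grey filter box, 210 (x) x 370 (y) mm; painted top 76 mm and the steel frame on it 80 mm above the table (170 x 275 mm), duct spigot on its far side; origin at the centre of its underside on the table, x towards the spigot (away from the robot), y to the left; it may be turned by up to 0.35 rad
- cover (a joint): how far the cover is pressed down, m: 0 = standing proud, its metal top face 103 mm above the table; 0.014 = fully home at a firm stop, top face 89 mm above the table. Aluminium plate 125 (x) x 240 (y) x 6 mm, centred on the housing, guided to move straight up and down. A spring always lifts it: about 4 N of push to start it, about 9 N to hold it home. With either wing more than about 0.17 rad out of line, its cross pin lands on the frame and the cover stops after 2 mm
- cover_pad (a point): centre of the top of the rubber push pad in the middle of the cover: 50 x 50 mm, its top 3 mm above the cover's metal top face; moves with the cover (106 mm above the table when proud, 92 mm when home)
- wing_left (a joint): left (+y) quarter-turn fastener, reads its angle in rad: 0 = its wing (and the cross pin below) is in line with the slot in the frame, positive = turned counter-clockwise seen from above. It turns from -1.5 to 1.5 with a light, even friction of 0.04 N m and stays where it is left; there is no stop or click at 0. It starts 0.5 to 1.3 off, on the positive side. Its upright axis goes up and down with the cover.
- wing_left_top (a point): centre of the top of the left fastener's black wing: an upright bar 36 mm long (its x axis) x 10 mm thick (y) x 31 mm tall on a round steel boss 28 mm across and 5 mm high, so that this point is 36 mm above the cover's metal top face; it turns with the wing. At 0 the wing points along the housing's x axis. Its axis is 80 mm to the left of the cover's centre (housing y + 0.08).
- wing_right (a joint): right (-y) quarter-turn fastener, reads its angle in rad: 0 = its wing (and the cross pin below) is in line with the slot in the frame, positive = turned counter-clockwise seen from above. It turns from -1.5 to 1.5 with a light, even friction of 0.04 N m and stays where it is left; there is no stop or click at 0. It starts 0.5 to 1.3 off, on the negative side. Its upright axis goes up and down with the cover.
- wing_right_top (a point): centre of the top of the right fastener's black wing: an upright bar 36 mm long (its x axis) x 10 mm thick (y) x 31 mm tall on a round steel boss 28 mm across and 5 mm high, so that this point is 36 mm above the cover's metal top face; it turns with the wing. At 0 the wing points along the housing's x axis. Its axis is 80 mm to the right of the cover's centre (housing y - 0.08).
- nut: bystander, to be left alone: steel round nut, 26 mm across, 12 mm high, 76 mm above the table on the bare end of the housing's top (left end); origin at the middle of its underside
- block_a: bystander, to be left alone: dark steel block 60 x 45 x 30 mm, in front of the housing; origin at the middle of its underside
- block_b: bystander, to be left alone: dark steel block 70 x 50 x 25 mm, left of the housing; origin at the middle of its underside
- pad: bystander, to be left alone: flat orange abrasive pad 60 x 100 x 10 mm, in front of the housing; origin at the middle of its underside
- screwdriver: bystander, to be left alone: screwdriver 160 mm long, right of the housing; origin at the middle of its underside
- oil_can: bystander, to be left alone: bare metal can, 52 mm across, 120 mm high, behind the housing; origin at the middle of its underside
- brush: bystander, to be left alone: wooden brush 160 mm long, behind the housing; origin at the middle of its underside

How it is judged:
On the way:
1. both wings are in line with their slots (value of joint wing_left between -0.2 and 0.2 rad and value of joint wing_right between -0.2 and 0.2 rad), for 0.1 s.
At the end, for the whole second after the job is handed in: the cover is within 2.5 mm of fully home, both wings are within 0.2 rad of their slots, and the robot is pressing on the cover or its wings with more than 3 N, through the last second (all of step 1 and value of joint cover above 0.0115 m and contact force between any of the fingers, the arm and cover above 3 N); the arm keeps its last pose, push and grip.
It fails at once if a bystander (nut, block, pad, screwdriver, can or brush) is moved by more than 30 mm (distance of any of nut, block_a, block_b, pad, screwdriver, oil_can, brush from where it was at the start of the episode above 0.03 m).
It also fails if it takes over 48 s, if anything falls off the work surface, if the arm or the gripper's body presses on something with over 40 N, if the wrist force passes 120 N, or if a joint passes its speed limit or range.

## Working session

There is one attempt and no reset: what is moved stays moved. The work goes in short steps, Python scripts to look and compute and a tool call to move; the robot and the scene stay as the last step left them, time stands still between calls to the robot, and variables do not carry over. Pictures are saved under pics/ and viewed, and the job is handed in when it is done.

Besides the shell and the picture viewer there is one more tool, called after ">>>" as name(argument=value, ...), one argument or row to a line, values as JSON. servo_tool: Moves the arm, as the interface text tells. Its arguments: {"type":"object","properties":{"commands":{"type":"string"},"squeeze":{"type":"number"}},"required":["commands"]}

```bash
mkdir -p pics; ls; python3 - <<'E'
from cell import manip
import cv2
s=manip.read_state(); print(s)
for c in ["top","side"]:
    im=manip.camera(c); cv2.imwrite(f"pics/{c}0.png",im[:,:,::-1])
    p=manip.camera_params(c); print(c,p)
    for n in ["wing_left_top","wing_right_top","cover_pad","nut","housing"]:
        print(n,[(d["location"],round(d["conf"],2)) for d in manip.mark_of(c,n)][:3])
print(manip.camera_params("wrist"), manip.read_state()["t"])
E
```

```text
pics
{'t': 0.0, 'joint_positions': array([-1.46002216e+00,  1.50967095e-01,  1.43803194e+00, -2.03864255e-05,
        1.55382475e+00, -1.34023997e-01]), 'joint_velocities': array([-4.33041017e-05,  1.30946097e-03,  2.35335611e-04,  1.36230391e-03,
       -2.76032819e-04,  1.74574462e-03]), 'tau': array([-3.28149807e-03, -7.13051963e+01, -5.70872712e+01, -4.30774326e-04,
        9.02462401e-03, -9.61332807e-05]), 'tool_pos': array([ 0.13929241, -0.55763086,  0.24968577]), 'tcp_rot': array([-6.15643584e-04,  9.92518369e-01,  1.22093847e-01, -3.03519973e-06]), 'contact_force': array([ 0.16928297, -0.60625984, -0.27003778]), 'moment': array([-0.01888372,  0.02037813, -0.00294202]), 'width': 0.08535004879401809}
top {'mtx': array([[532.56449599,   0.        , 285.2286009 ],
       [  0.        , 532.56449599, 206.48921334],
       [  0.        ,   0.        ,   1.        ]]), 'R': array([[ 0.02050686, -0.99939556,  0.028071  ],
       [-0.98442979, -0.02508649, -0.17397887],
       [ 0.17457791, -0.02406617, -0.98434921]]), 't': array([0.01855077, 0.58139551, 1.14191421])}
wing_left_top [
[... 570 characters left out ...]
5517])}
wing_left_top [([291.3, 212.3], 0.55)]
wing_right_top [([329.6, 183.2], 0.72)]
cover_pad [([313.7, 207.4], 0.72)]
nut [([268.1, 254.3], 0.7)]
housing [([309.5, 248.0], 0.86)]
{'mtx': array([[347.26988089,   0.        , 281.26295937],
       [  0.        , 347.26988089, 210.69930113],
       [  0.        ,   0.        ,   1.        ]]), 'mount': array([[ 7.08048909e-05, -9.45111303e-01, -3.26748558e-01,
         8.39961603e-02],
       [ 9.99999994e-01,  4.01648800e-05,  1.00519521e-04,
         7.63658944e-04],
       [-8.18783184e-05, -3.26748564e-01,  9.45111300e-01,
        -1.23531103e-01],
       [ 0.00000000e+00,  0.00000000e+00,  0.00000000e+00,
         1.00000000e+00]])} 0.6
```

```bash
cat > h.py <<'E'
import numpy as np, cv2
from cell import manip
from scipy.spatial.transform import Rotation as Ro
def rot(s):
    q=s["tcp_rot"]; return Ro.from_quat([q[1],q[2],q[3],q[0]]).as_matrix()
def cam(name,s=None):
    p=manip.camera_params(name)
    if name!="wrist": return p["mtx"],p["R"],p["t"]
    T=np.eye(4);T[:3,:3]=rot(s);T[:3,3]=s["tool_pos"]
    W=np.linalg.inv(T@p["mount"]); return p["mtx"],W[:3,:3],W[:3,3]
def ray(uv,z,C):
    K,R,t=C; d=R.T@np.linalg.inv(K)@np.array([uv[0],uv[1],1.]); o=-R.T@t
    return o+d*(z-o[2])/d[2]
def proj(X,C):
    K,R,t=C; x=(np.atleast_2d(X)@R.T+t)@K.T; return x[:,:2]/x[:,2:]
E
python3 - <<'E'
from h import *
im=cv2.imread("pics/top0.png"); cv2.imwrite("pics/top0z.png",cv2.resize(im[160:310,190:390],None,fx=4,fy=4,interpolation=cv2.INTER_CUBIC))
C=cam("top")
for uv,z in [((254.7,223.4),.139),((331.8,243.4),.139),((291.7,234.6),.106),((223.5,219.7),.076),((289.8,241.1),0)]: print(ray(uv,z,C))
C=cam("side")
for uv,z in [((291.3,212.3),.139),((329.6,183.2),.139),((313.7,207.4),.106)]: print(ray(uv,z,C))
E
```

```text
[0.52825633 0.09611305 0.139     ]
[ 0.49073148 -0.06303897  0.139     ]
[0.51099768 0.01832973 0.106     ]
[0.54374486 0.16616038 0.076     ]
[0.50889995 0.01843716 0.        ]
[0.52415976 0.1027868  0.139     ]
[ 0.48506869 -0.0472857   0.139     ]
[0.50238732 0.01639261 0.106     ]
```

View pics/top0z.png

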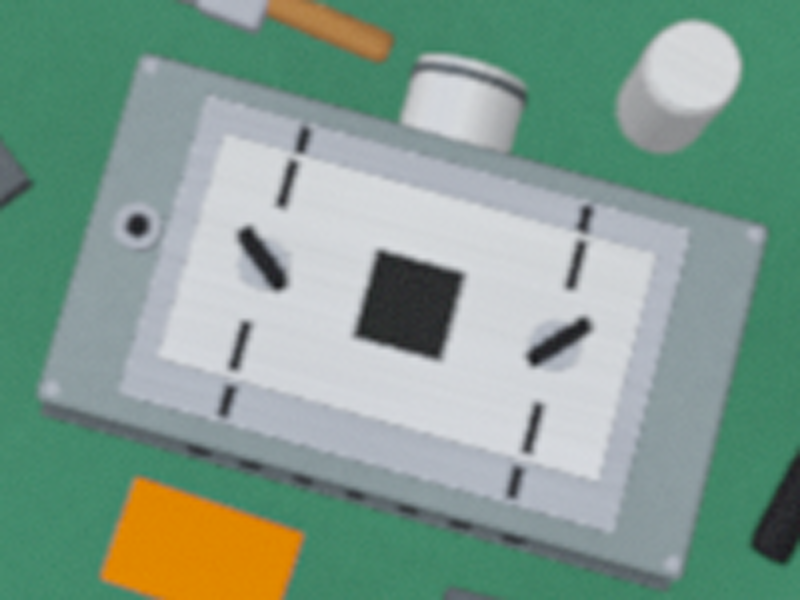

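View pics/side0.png

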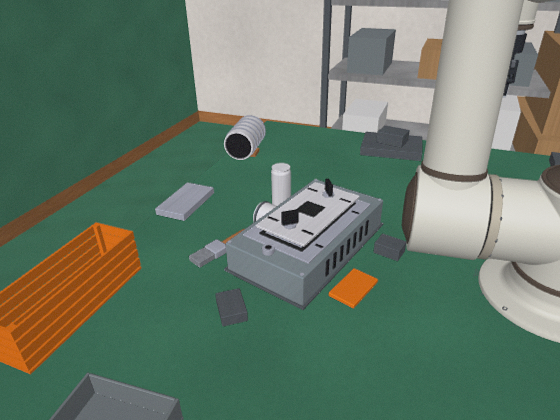

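View pics/top0.png

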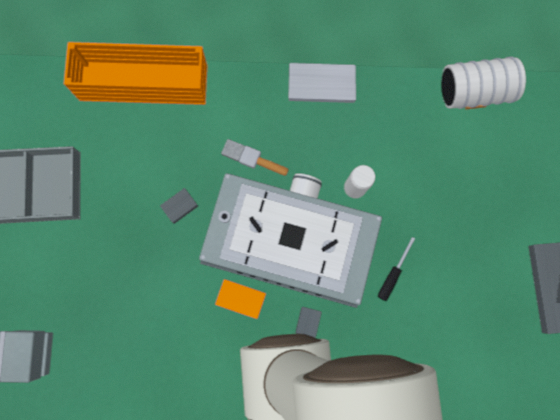

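```bash
python3 - <<'E'
from h import *
C=cam("top")
def w(z4,z): return ray((190+z4[0]/4-.375,160+z4[1]/4-.375),z,C)
def ang(a,b,z):
    p,q=w(a,z),w(b,z); d=q-p; return np.round((p+q)/2,4),round(float(np.arctan2(d[1],d[0])),3)
print("cover corners",[np.round(w(c,.103)[:2],4) for c in [(226,136),(655,252),(601,479),(158,356)]], np.mean([w(c,.103) for c in [(226,136),(655,252),(601,479),(158,356)]],0))
print("pad", np.mean([w(c,.106) for c in [(378,250),(464,271),(442,359),(355,336)]],0))
print("marks cover L",ang((235,368),(298,162),.103)," R",ang((527,452),(583,244),.103))
print("frame marks L",ang((225,415),(305,128),.08),"R",ang((513,496),(587,207),.08))
print("house far edge",ang((765,230),(145,58),.076),"near",ang((675,578),(45,400),.076))
print("wingL",ang((282,286),(243,232),.139),"R",ang((533,360),(588,324),.139))
E
```

```text
cover corners [array([0.5974, 0.1176]), array([ 0.5403, -0.1131]), array([ 0.4194, -0.0845]), array([0.4785, 0.1494])] [0.50890544 0.01734766 0.103     ]
pad [0.50892446 0.01750985 0.106     ]
marks cover L (array([0.5287, 0.0937, 0.103 ]), -0.264)  R (array([ 0.4881, -0.06  ,  0.103 ]), -0.256)
frame marks L (array([0.5288, 0.095 , 0.08  ]), -0.24) R (array([ 0.489 , -0.0599,  0.08  ]), -0.243)
house far edge (array([ 0.6018, -0.0064,  0.076 ]), 1.321) near (array([0.4126, 0.0417, 0.076 ]), 1.319)
wingL (array([0.5263, 0.0949, 0.139 ]), 0.649) R (array([ 0.4871, -0.0589,  0.139 ]), -0.973)
```

>>> servo_tool(
  commands="0 0 0 0.4 -0.35 0 85;0 0 0 0.75 -0.65 0 85;0 0 0 0.75 -0.65 0 85;0 0 0 0.75 -0.65 0 85;0 0 0 0.75 -0.65 0 85;0 0 0 0.75 -0.65 0 85;0 0 0 0.75 -0.65 0 85;0 0 0 0.75 -0.65 0 50;0 0 0 0.75 -0.65 0 50;0 0 0 0.75 -0.65 0 50;0 0 0 0.75 -0.65 0 50;0 0 0 0.75 -0.65 0 50",
)

```text
t: 1.8
tool_pos: [0.4688, -0.0857, 0.2508]
tcp_rot: [0.001, 0.993, 0.117, 0.002]
contact_force: [0.6, -1.6, 0.4]
width: 0.0498
```

>>> servo_tool(
  commands="0 0 0.8 0.4 -0.3 0 50;0 0 1 0 0 0 50;0 0 1 0 0 0 50;0 0 1 0 0 0 50;0 0 1 0 0 0 50;0 0 1 0 0 0 50;0 0 1 0 0 0 50;0 0 1 0 0 0 50;0 0 0.5 0 0 0 50;0 0 0 0 0 0 50",
)

```text
t: 2.8
tool_pos: [0.488, -0.0586, 0.2508]
tcp_rot: [-0.001, 0.887, -0.462, 0.003]
contact_force: [0.1, 0.5, -0.7]
width: 0.0498
```

```bash
cat >> h.py <<'E'
def togo(x,y,z,yaw):
    s=manip.read_state(); R=rot(s); p=s["tool_pos"]
    cy=np.arctan2(R[1,0],R[0,0]); d=R.T@(np.array([x,y,z])-p)/.05
    zt=R.T@np.array([0,0,-1.]); tilt=np.cross([0,0,1.],zt)/np.radians(8)
    print("t",round(s["t"],2),"pos",p.round(4),"yaw",round(cy,3),"w",round(s["width"],4),"F",s["contact_force"].round(1),"M",s["moment"].round(2))
    print(" togo: tilt",tilt[:2].round(2),"turn z",round(float(-((yaw-cy+np.pi)%(2*np.pi)-np.pi)/np.radians(8)),2),"shift",d.round(3))
    return s
E
python3 - <<'E'
from h import *
s=togo(.4892,-.06,.134,-.973)
cv2.imwrite("pics/w1.png",manip.camera("wrist")[:,:,::-1])
C=cam("wrist",s)
for n in ["wing_right_top","wing_left_top","cover_pad"]:
    for d in manip.mark_of("wrist",n): print(n,d["conf"],d["location"],ray(d["location"],.106 if "pad" in n else .139,C))
E
```

```text
t 2.8 pos [ 0.488  -0.0586  0.2508] yaw -0.961 w 0.0498 F [ 0.1  0.5 -0.7] M [0.03 0.01 0.08]
 togo: tilt [-0.02 -0.03] turn z 0.08 shift [0.028 0.005 2.337]
wing_right_top 0.76 [279.4, 216.0] [ 0.48888116 -0.05790525  0.139     ]
wing_left_top 0.78 [131.1, 332.9] [0.53019727 0.09495308 0.139     ]
cover_pad 0.58 [206.9, 256.1] [0.51240885 0.01761067 0.106     ]
```

View pics/w1.png

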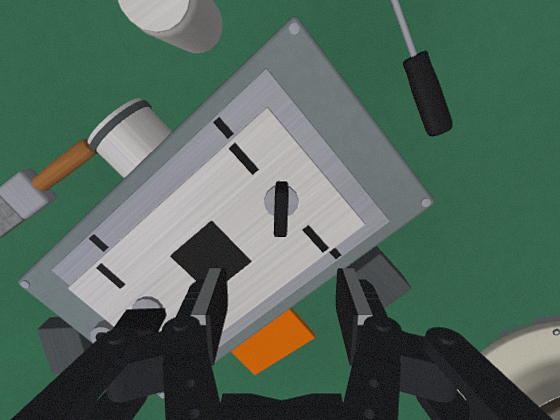

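The wrist view shows the right wing upright at about (281, 208), midway between the jaws (columns 208–360). Descending.

>>> servo_tool(
  commands="0 0 0 0.03 0 0.5 40;0 0 0 0 0 0.5 40;0 0 0 0 0 0.5 40;0 0 0 0 0 0.5 40;0 0 0 0 0 0.3 40;0 0 0 0 0 0 40",
)

```text
t: 3.6
tool_pos: [0.4899, -0.0602, 0.1327]
tcp_rot: [-0.001, 0.89, -0.456, 0.004]
contact_force: [0.1, 0.5, 0.2]
width: 0.0401
```

```bash
python3 - <<'E'
from h import *
s=togo(.4892,-.059,.134,-.973)
cv2.imwrite("pics/w2.png",manip.camera("wrist")[:,:,::-1])
E
```

```text
t 3.6 pos [ 0.4899 -0.0602  0.1327] yaw -0.948 w 0.0401 F [0.1 0.5 0.2] M [-0.    0.   -0.02]
 togo: tilt [-0.04 -0.04] turn z 0.18 shift [-0.027 -0.002 -0.026]
```

View pics/w2.png

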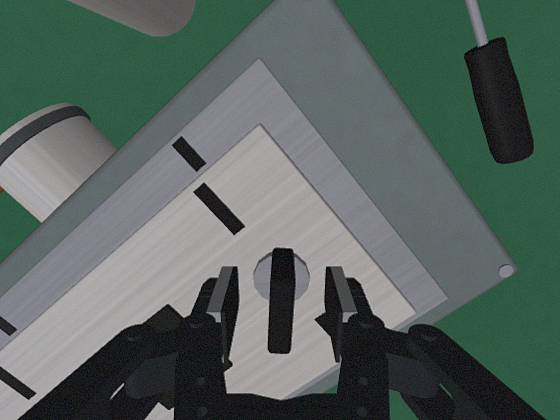

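The wing sits between the pads at (281, 300), aligned with them. I'll close the jaws.

>>> servo_tool(
  commands="0 0 0 0 0 -0.06 8;0 0 0 0 0 0 4;0 0 0 0 0 0 4;0 0 0 0 0 0 4;0 0 0 0 0 0 4",
  squeeze=30,
)

```text
t: 4.15
tool_pos: [0.4907, -0.0608, 0.1392]
tcp_rot: [-0.001, 0.89, -0.456, 0.005]
contact_force: [1.1, -1.1, -10.5]
width: 0.0095
```

```bash
python3 - <<'E'
from h import *
s=togo(.4892,-.060,.136,-.25)
E
```

```text
t 4.15 pos [ 0.4907 -0.0608  0.1392] yaw -0.947 w 0.0095 F [  1.1  -1.1 -10.5] M [-0.18 -0.29 -0.01]
 togo: tilt [-0.04 -0.06] turn z -4.99 shift [-0.032  0.016  0.063]
```

>>> servo_tool(
  commands="0 0 -0.5 0 0 0.04 4;0 0 -0.9 0 0 0 4;0 0 -0.9 0 0 0 4;0 0 -0.9 0 0 0 4;0 0 -0.9 0 0 0 4;0 0 -0.5 0 0 0 4;0 0 0 0 0 0 4",
)

```text
t: 4.85
tool_pos: [0.4919, -0.059, 0.1392]
tcp_rot: [-0.001, 0.99, -0.139, 0.007]
contact_force: [0.5, -2.7, -9.0]
width: 0.0096
```

```bash
python3 - <<'E'
from h import *
s=togo(.4892,-.060,.136,-.25)
E
```

```text
t 4.85 pos [ 0.4919 -0.059   0.1392] yaw -0.278 w 0.0096 F [ 0.5 -2.7 -9. ] M [-0.42 -0.02  0.03]
 togo: tilt [-0.03 -0.1 ] turn z -0.2 shift [-0.047  0.034  0.063]
```

Within about 0.03 rad. A small final turn, then open and lift.

>>> servo_tool(
  commands="0 0 -0.25 0 0 0 4;0 0 0 0 0 0 4;0 0 0 0 0 0 40;0 0 0 0 0 0 40;0 0 0 0 0 0 40;0 0 0 0 0 -0.5 40;0 0 0 0 0 -0.9 40;0 0 0 0 0 -0.9 40;0 0 0 0 0 0 40",
)

```text
t: 5.75
tool_pos: [0.4903, -0.0587, 0.2604]
tcp_rot: [-0.001, 0.992, -0.127, 0.008]
contact_force: [1.2, -0.9, -0.5]
width: 0.0397
```

```bash
python3 - <<'E'
from h import *
s=togo(.5288,.095,.25,.649)
cv2.imwrite("pics/w3.png",manip.camera("wrist")[:,:,::-1])
C=cam("wrist",s)
for n in ["wing_right_top","wing_left_top","cover_pad"]:
    for d in manip.mark_of("wrist",n): print(n,d["conf"],d["location"],ray(d["location"],.106 if "pad" in n else .139,C))
E
```

```text
t 5.75 pos [ 0.4903 -0.0587  0.2604] yaw -0.256 w 0.0397 F [ 1.2 -0.9 -0.5] M [ 0.01 -0.   -0.01]
 togo: tilt [-0.03 -0.11] turn z -6.48 shift [-0.036 -3.169  0.22 ]
wing_right_top 0.77 [283.0, 212.0] [ 0.49046387 -0.0605424   0.139     ]
wing_right_top 0.55 [161.6, 297.8] [0.44400966 0.05369791 0.139     ]
wing_left_top 0.81 [69.2, 214.8] [0.52868618 0.09549778 0.139     ]
wing_left_top 0.22 [27.8, 190.7] [0.55356011 0.11683738 0.139     ]
cover_pad 0.62 [184.2, 200.7] [0.51035702 0.01996886 0.106     ]
```

View pics/w3.png

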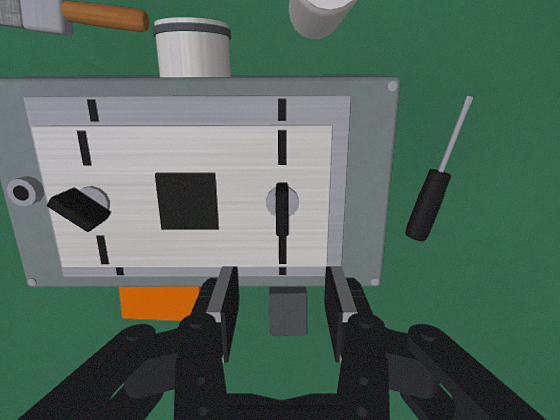

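The right wing is in line with its marks (column 282 throughout). Now the left wing.

>>> servo_tool(
  commands="0 -0.1 0 0 -0.5 0 40;0 0 0 0 -0.9 0 40;0 0 0 0 -0.9 0 40;0 0 0 0 -0.75 0 40;0 0 -0.6 0 0 0 40;0 0 -1 0 0 0 40;0 0 -1 0 0 0 40;0 0 -1 0 0 0 40;0 0 -1 0 0 0 40;0 0 -1 0 0 0 40;0 0 -0.9 0 0 0 40;0 0 0 0 0 0 40",
)

```text
t: 7.15
tool_pos: [0.524, 0.0959, 0.2369]
tcp_rot: [-0.008, 0.942, 0.335, -0.014]
contact_force: [-0.2, -0.8, 0.3]
width: 0.04
```

```bash
python3 - <<'E'
from h import *
s=togo(.5288,.095,.136,.649)
cv2.imwrite("pics/w4.png",manip.camera("wrist")[:,:,::-1])
E
```

```text
t 7.15 pos [0.524  0.0959 0.2369] yaw 0.685 w 0.04 F [-0.2 -0.8  0.3] M [ 0.   -0.01  0.03]
 togo: tilt [-0.18  0.16] turn z 0.26 shift [0.106 0.125 2.014]
```

View pics/w4.png

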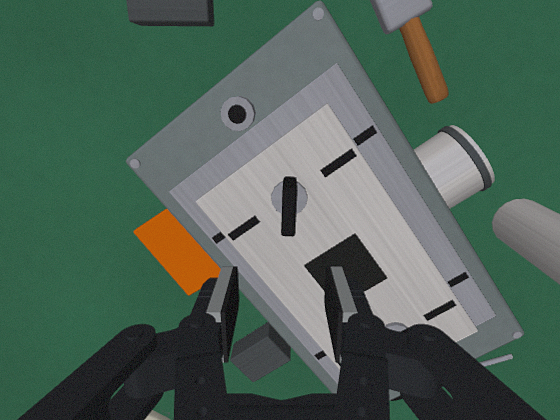

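The wing shows at about (289, 205), roughly parallel to the jaws and slightly off-centre. I'll correct tilt and offset, then descend.

>>> servo_tool(
  commands="-0.18 0.16 0.2 0 0 0 40;0 0 0 0 0 0 40;0 0 0 0.08 0.12 0 40;0 0 0 0 0 0.5 40",
)

```text
t: 7.6
tool_pos: [0.5321, 0.0933, 0.2124]
tcp_rot: [0.0, 0.949, 0.314, 0.001]
contact_force: [0.2, -0.3, 0.2]
width: 0.0403
```

```bash
python3 - <<'E'
from h import *
s=togo(.5288,.095,.136,.649)
cv2.imwrite("pics/w5.png",manip.camera("wrist")[:,:,::-1])
E
```

```text
t 7.6 pos [0.5321 0.0933 0.2124] yaw 0.639 w 0.0403 F [ 0.2 -0.3  0.2] M [-0.    0.01  0.01]
 togo: tilt [ 0.01 -0.01] turn z -0.07 shift [-0.034 -0.069  1.528]
```

View pics/w5.png

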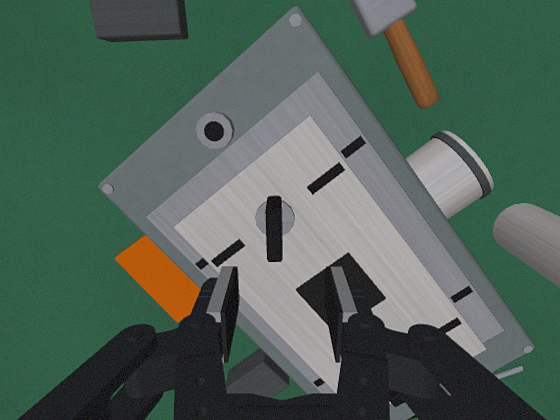

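Now the wing is at column 274, about 3 mm off-centre to the other side.

>>> servo_tool(
  commands="0 0 0 -0.02 -0.06 0.3 40;0 0 0 0 0 0.5 40;0 0 0 0 0 0.5 40;0 0 0 0 0 0.2 40;0 0 0 0 0 0 40",
)

```text
t: 8.15
tool_pos: [0.5278, 0.0943, 0.1285]
tcp_rot: [-0.002, 0.95, 0.312, -0.006]
contact_force: [-0.6, -0.2, 0.0]
width: 0.0399
```

```bash
python3 - <<'E'
from h import *
s=togo(.5288,.095,.136,.649)
cv2.imwrite("pics/w6.png",manip.camera("wrist")[:,:,::-1])
E
```

```text
t 8.15 pos [0.5278 0.0943 0.1285] yaw 0.634 w 0.0399 F [-0.6 -0.2  0. ] M [ 0.03 -0.01 -0.  ]
 togo: tilt [-0.05  0.07] turn z -0.1 shift [ 0.023  0.001 -0.15 ]
```

View pics/w6.png

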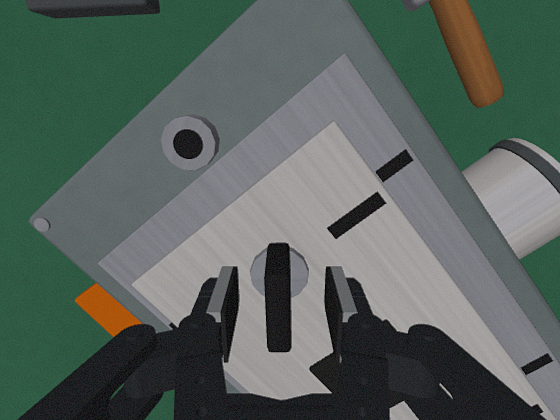

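The wing is centred between the pads at column 278. I'll raise 8 mm, then close.

>>> servo_tool(
  commands="0 0 0 0 0 -0.16 40;0 0 0 0 0 0 40;0 0 0 0 0 0 4;0 0 0 0 0 0 4;0 0 0 0 0 0 4;0 0 0 0 0 0 4",
)

```text
t: 8.8
tool_pos: [0.5285, 0.0962, 0.1423]
tcp_rot: [-0.003, 0.95, 0.312, -0.003]
contact_force: [1.5, -2.6, -3.8]
width: 0.0093
```

```bash
python3 - <<'E'
from h import *
s=togo(.5288,.095,.136,-.25)
E
```

```text
t 8.8 pos [0.5285 0.0962 0.1423] yaw 0.635 w 0.0093 F [ 1.5 -2.6 -3.8] M [-0.66 -0.36  0.01]
 togo: tilt [-0.06  0.03] turn z 6.34 shift [-0.009  0.024  0.126]
```

>>> servo_tool(
  commands="0 0 0.5 0 0 0 4;0 0 0.9 0 0 0 4;0 0 0.9 0 0 0 4;0 0 0.9 0 0 0 4;0 0 0.9 0 0 0 4;0 0 0.9 0 0 0 4;0 0 0.9 0 0 0 4;0 0 0.4 0 0 0 4;0 0 0 0 0 0 4",
)

```text
t: 9.7
tool_pos: [0.5284, 0.0966, 0.1423]
tcp_rot: [-0.001, 0.99, -0.139, -0.004]
contact_force: [0.4, 1.1, -2.2]
width: 0.0089
```

```bash
python3 - <<'E'
from h import *
s=togo(.5288,.095,.136,-.25)
E
```

```text
t 9.7 pos [0.5284 0.0966 0.1423] yaw -0.28 w 0.0089 F [ 0.4  1.1 -2.2] M [-0.01 -0.13  0.01]
 togo: tilt [-0.01  0.06] turn z -0.21 shift [0.018 0.029 0.125]
```

>>> servo_tool(
  commands="0 0 -0.2 0 0 0 4;0 0 0 0 0 0 4;0 0 0 0 0 0 40;0 0 0 0 0 0 40;0 0 0 0 0 0 40;0 0 0 0 0 -0.5 40;0 0 0 0 0 -0.9 40;0 0 0 0 0 -0.9 40;0 0 0 0 0 0 40",
)

```text
t: 10.6
tool_pos: [0.5286, 0.0959, 0.2611]
tcp_rot: [-0.001, 0.993, -0.121, -0.005]
contact_force: [1.3, -0.5, 0.7]
width: 0.04
```

```bash
python3 - <<'E'
from h import *
s=togo(.509,.0175,.15,-.25)
cv2.imwrite("pics/w7.png",manip.camera("wrist")[:,:,::-1])
E
```

```text
t 10.6 pos [0.5286 0.0959 0.2611] yaw -0.243 w 0.04 F [ 1.3 -0.5  0.7] M [-0.01  0.01 -0.04]
 togo: tilt [-0.01  0.07] turn z 0.05 shift [0.018 1.619 2.221]
```

View pics/w7.png

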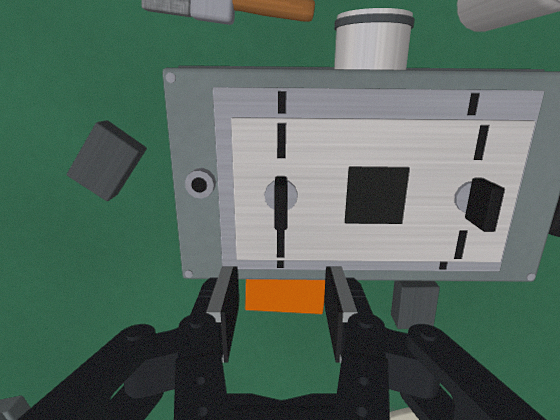

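The left wing now lines up with its marks (column 281). I'll go over the pad, shut the fingers and descend.

>>> servo_tool(
  commands="0 0 0 0 0.5 0 0;0 0 0 0.02 0.8 0 0;0 0 0 0 0.3 0 0;0 0 0 0 0 0.6 0;0 0 0 0 0 0.7 0;0 0 0 0 0 0.5 0;0 0 0 0 0 0 0;0 0 0 0 0 0 0",
)

```text
t: 11.45
tool_pos: [0.5056, 0.0153, 0.1607]
tcp_rot: [-0.001, 0.993, -0.12, -0.009]
contact_force: [0.3, 0.2, 0.9]
width: -0.0002
```

```bash
python3 - <<'E'
from h import *
s=togo(.509,.0175,.125,-.25)
E
```

```text
t 11.45 pos [0.5056 0.0153 0.1607] yaw -0.242 w -0.0002 F [0.3 0.2 0.9] M [-0.    0.03  0.02]
 togo: tilt [0.   0.13] turn z 0.06 shift [ 0.069 -0.059  0.712]
```

>>> servo_tool(
  commands="0 0.13 0 0.07 -0.06 0 0;0 0 0 0 0 0.3 0;0 0 0 0 0 0.3 0;0 0 0 0 0 0.1 0;0 0 0 0 0 0.1 0;0 0 0 0 0 0.1 0",
)

```text
t: 12.05
tool_pos: [0.5142, 0.018, 0.1216]
tcp_rot: [0.001, 0.993, -0.12, 0.007]
contact_force: [-5.6, -0.4, 6.7]
width: 0.0001
```

```bash
python3 - <<'E'
from h import *
s=togo(.509,.0175,.111,-.25)
E
```

```text
t 12.05 pos [0.5142 0.018  0.1216] yaw -0.24 w 0.0001 F [-5.6 -0.4  6.7] M [-0.04  0.88  0.03]
 togo: tilt [-0.  -0.1] turn z 0.07 shift [-0.101  0.035  0.211]
```

>>> servo_tool(
  commands="0 0 0 -0.03 0 0.08 0;0 0 0 -0.03 0 0.08 0;0 0 0 0 0 0.06 0;0 0 0 0 0 0.05 0",
)

```text
t: 12.45
tool_pos: [0.5143, 0.0181, 0.1119]
tcp_rot: [0.001, 0.993, -0.12, 0.011]
contact_force: [-7.4, -0.2, 9.1]
width: 0.0001
```

```bash
python3 - <<'E'
from h import *
s=togo(.509,.0175,.111,-.25)
E
```

```text
t 12.45 pos [0.5143 0.0181 0.1119] yaw -0.24 w 0.0001 F [-7.4 -0.2  9.1] M [0.16 1.34 0.05]
 togo: tilt [-0.01 -0.16] turn z 0.07 shift [-0.101  0.037  0.016]
```

>>> servo_tool(
  commands="0 0 0 0 0 0.05 0;0 0 0 0 0 0.05 0;0 0 0 0 0 0.06 0",
)

```text
t: 12.75
tool_pos: [0.5145, 0.0182, 0.1107]
tcp_rot: [0.001, 0.993, -0.12, 0.012]
contact_force: [-29.3, 1.8, 52.1]
width: 0.0002
```

```bash
python3 - <<'E'
from h import *
s=togo(.509,.0175,.111,-.25)
E
```

```text
t 12.75 pos [0.5145 0.0182 0.1107] yaw -0.24 w 0.0002 F [-29.3   1.8  52.1] M [ 0.27  4.93 -0.04]
 togo: tilt [-0.   -0.18] turn z 0.07 shift [-0.103  0.039 -0.008]
```

At the firm stop (force jumped to 52 N). I'll ease to a moderate push.

>>> servo_tool(
  commands="0 0 0 0 0 0.02 0;0 0 0 0 0 0.02 0;0 0 0 0 0 0.02 0",
)

```text
t: 13.05
tool_pos: [0.5148, 0.0181, 0.1119]
tcp_rot: [0.002, 0.993, -0.119, 0.014]
contact_force: [-7.8, -0.1, 10.2]
width: 0.0001
```

```bash
python3 - <<'E'
from h import *
s=togo(.509,.0175,.111,-.25)
for c in ["top","side","wrist"]:
    cv2.imwrite(f"pics/{c}9.png",manip.camera(c)[:,:,::-1])
im=cv2.imread("pics/side9.png"); cv2.imwrite("pics/side9z.png",cv2.resize(im[140:310,210:410],None,fx=3.5,fy=3.5,interpolation=cv2.INTER_CUBIC))
s=togo(.509,.0175,.111,-.25)
E
```

```text
t 13.05 pos [0.5148 0.0181 0.1119] yaw -0.239 w 0.0001 F [-7.8 -0.1 10.2] M [ 0.09  1.24 -0.02]
 togo: tilt [-0.  -0.2] turn z 0.08 shift [-0.111  0.04   0.014]
t 13.2 pos [0.5148 0.0181 0.1118] yaw -0.239 w -0.0003 F [-7.4 -0.6 10. ] M [ 0.01  1.14 -0.01]
 togo: tilt [-0.  -0.2] turn z 0.08 shift [-0.111  0.04   0.012]
```

View pics/side9z.png

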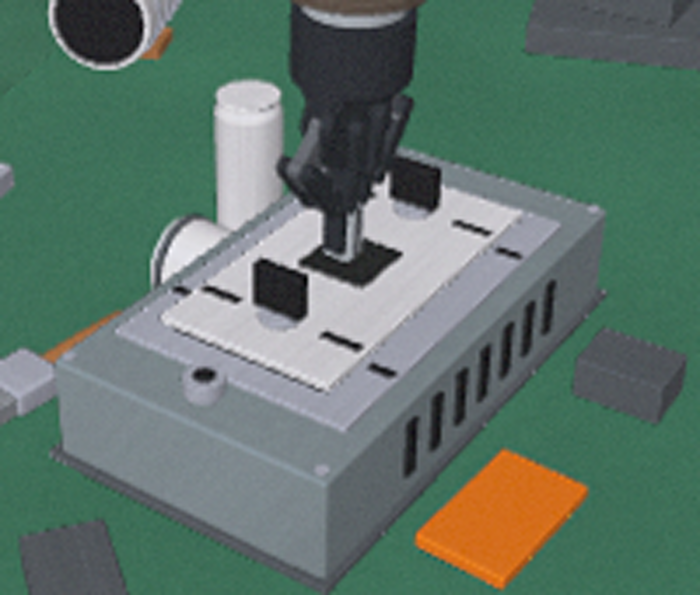

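View pics/wrist9.png

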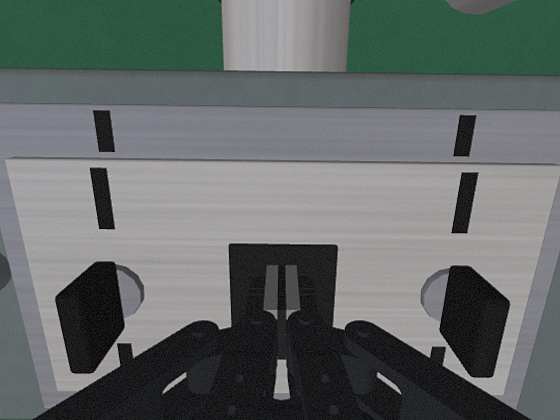

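The cover looks nearly flush and both wings lie along their marks. At 10 N it's about 1 mm off the stop, so I'll push a little more for margin.

>>> servo_tool(
  commands="0 0 0 0 0 0.04 0;0 0 0 0 0 0.04 0",
)

```text
t: 13.4
tool_pos: [0.5151, 0.0181, 0.1108]
tcp_rot: [0.002, 0.993, -0.119, 0.015]
contact_force: [-22.0, 1.0, 38.6]
width: -0.0001
```

```bash
python3 - <<'E'
from h import *
s=togo(.509,.0175,.111,-.25)
manip.camera("wrist");manip.camera("wrist")
s=togo(.509,.0175,.111,-.25)
E
```

```text
t 13.4 pos [0.5151 0.0181 0.1108] yaw -0.239 w -0.0001 F [-22.    1.   38.6] M [ 0.16  3.7  -0.01]
 togo: tilt [ 0.   -0.21] turn z 0.08 shift [-0.115  0.041 -0.007]
t 13.5 pos [0.5151 0.0181 0.1109] yaw -0.239 w -0.0003 F [-16.9   0.4  28.7] M [ 0.09  2.93 -0.  ]
 togo: tilt [ 0.   -0.21] turn z 0.08 shift [-0.115  0.041 -0.005]
```

Steady at the stop with about 29 N, well above the 9 N needed.

```bash
python3 - <<'E'
from h import *
manip.camera("wrist");manip.camera("wrist")
s=togo(.509,.0175,.111,-.25)
if s["contact_force"][2]>15: manip.close_job(); print("handed in")
E
```

```text
t 13.6 pos [0.5151 0.0181 0.1109] yaw -0.239 w -0.0001 F [-16.4   0.5  28.7] M [0.12 2.89 0.01]
 togo: tilt [ 0.   -0.21] turn z 0.08 shift [-0.115  0.041 -0.005]
the job is handed in; nothing more can be done
handed in
```

I turned both wings into line with their index marks and pressed the cover down on its pad with the closed fingertips. I handed the job in at t = 13.6 s, still pressing; it reports no verdict.

- **Wings:** I turned the right wing from about -0.7 rad and the left from about +0.9 rad. The wrist pictures taken after each release showed it in line with its marks, and the gripper angle at release matched the marks to about 0.01 rad. The last pictures, with the cover down, still show both in line.
- **Cover:** in the last readings the TCP stood steady at 0.1109 m, against an expected 0.111 m with the cover home. The push was about 29 N. An earlier push at the same height made the force jump to 52 N, which fits the firm stop.
- **Bystanders:** nothing touched them, and none looked displaced in the last side picture.
- **Small disagreements:** the fingertips pressed about 6 mm off the pad's centre, with about 16 N of sideways friction and a tilt of under 2 degrees. The final top picture was saved, but I did not view it.

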